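# Open the locked power box with its square key and switch the strip on

### The job

The power strip is shut inside the locked power box. Fit the T-handled key upright over the square spindle of the lock until it sits fully down on the disc, turn it a full quarter turn anticlockwise (seen from above) so that the lid is released and springs up, then press the raised half of the strip's rocker switch down to switch it on. Leave the key seated on the spindle and the lid standing open, and do not shift or knock over the ink bottle, the glue stick or the glasses case.

Things in the scene. Friction and masses are not known exactly. Their poses are not given: they have to be found in the camera images.
- power_box: Grey power box fixed to the desk, 170 (x) x 330 (y) x 81 mm high; origin at the centre of its underside, x from front (robot side) to back, z up. Front 62 mm: fixed deck, top at 75 mm, with the lock at mid-length. Behind it the 6 mm lid, top at 81 mm. Walls 4 mm. The power strip lies inside, along y.
- spindle_base (a point): Centre of the top of the lock's disc (45 mm diameter) at box x = -56 mm, y = 0, 79 mm above the desk: here the key's underside comes to rest. The frame turns with the spindle: x and y square to its flats, z up, +x along the disc's small white pointer (at the lid = locked, at the box's left (+y) end = open).
- spindle_tip (a point): Top of the square spindle, 26 mm above spindle_base on the same axis, same axes. The spindle is 14 mm square; its top 5 mm tapers to 8 mm square.
- latch (a joint): Angle of the lock (rad): 0 = locked; grows anticlockwise seen from above to 1.57 = open, a rigid stop. Starts between 0 and 0.25. The hidden cam lets go of the lid only after about 1.27. It turns with 0.1 N m of friction and stays where it is left.
- lid (a joint): Angle of the lid (rad) about its hinge along the box's top back edge: 0 = shut, 1.85 = open, leaning back. Once the lock lets go, a damped spring (under 2 N at the edge) raises it by itself in about 3 s. If something is in its way it waits there, then goes on rising.
- lid_edge (a point): Middle of the lid's free front edge, 106 mm from the hinge; 35 mm behind the spindle axis when shut.
- key: Loose plain steel T-handled key, 60 x 30 x 68 mm, about 0.12 kg, standing on its socket; origin at the centre of the socket's underside, z up. Socket: 30 mm square, 36 mm high, with a 16.6 mm square bore open below, 30 mm deep, flats along the key's x and y. It fits the spindle in any of four quarter-turn positions, with 0.2 rad of play either way.
- key_bar (a point): Centre of the key's cross-bar, 60 mm above the key's origin. The bar runs along the key's x: 60 mm long, 14 mm thick (y), 16 mm high, on a round neck of 14 mm diameter that reaches down to the socket block 24 mm below this point. With the key seated, the bar turns clear of the lid's path.
- rocker (a point): Middle of the top of the rocker switch's raised half, in the box at box x = 26 mm, y = -84 mm (towards its right end), 57 mm above the desk; axes as the box's. The raised half is 10 mm (x) x 12 mm (y). The other half lies behind it, from 9 to 20 mm in +x of this point: do not press both. The strip's case top is 5 mm lower than this point.
- strip_switch (a joint): Rocker angle (rad): 0 = off, the half nearer the box's front raised; 0.35 = on, its middle pressed down by about 2.5 mm, its outer edge 4 mm. Takes about 2 N at its outer end and stays where it is put.
- ink_bottle: Small dropper bottle, 33 mm diameter, 102 mm tall, standing loose; origin at the centre of its underside.
- glue_stick: Glue stick, 28 mm diameter, 85 mm tall, standing loose; origin at the centre of its underside.
- glasses_case: Glasses case, 58 (x) x 158 (y) x 38 mm, lying loose in front of the box; origin at the centre of its underside.
Things that resemble listed ones, but are neither listed nor needed, are in the scene too. Of the things that look like the glue_stick, the middle-sized one is meant.

How it is judged:
On the way, in this order (a step that is already met when the one before it is completed fails the run):
1. the key is seated on the square spindle, down on the disc (horizontal distance between key and spindle_base below 0.004 m and z of key in the frame of spindle_base below 0.004 m and angle between key's own z axis and vertical below 0.15 rad), for 0.2 s.
2. the lock has been turned a quarter turn (beyond 1.2 rad) with the key on it (value of joint latch above 1.2 rad and horizontal distance between key and spindle_base below 0.006 m and z of key in the frame of spindle_base below 0.008 m and angle between key's own z axis and vertical below 0.15 rad), for 0.05 s.
3. the lid has risen (beyond 1.5 rad) (value of joint lid above 1.5 rad), for 0.1 s.
At the end, for the whole second after the job is handed in: Lid open (beyond 1.5 rad), lock open (beyond 1.2 rad), rocker on (beyond 0.25 rad), key at rest upright on the spindle (axis within 5 mm, underside within 6 mm of the disc); ink bottle, glue stick and glasses case upright within 20 mm of where they stood (value of joint lid above 1.5 rad and value of joint latch above 1.2 rad and value of joint strip_switch above 0.25 rad and horizontal distance between key and spindle_base below 0.005 m and z of key in the frame of spindle_base below 0.006 m and angle between key's own z axis and vertical below 0.15 rad and linear speed of key below 0.02 m/s and distance of each of ink_bottle, glue_stick, glasses_case from where it was at the start of the episode below 0.02 m and angle between each of ink_bottle, glue_stick, glasses_case's own z axis and vertical below 0.2 rad); the robot touches nothing.
It fails at once if the lock is turned (beyond 0.5 rad) while the key is not seated on its spindle (value of joint latch above 0.5 rad and not (horizontal distance between key and spindle_base below 0.008 m and z of key in the frame of spindle_base below 0.012 m and angle between key's own z axis and vertical below 0.15 rad)).
It fails at once if the ink bottle, glue stick or glasses case is shifted by more than 30 mm or tipped (distance of any of ink_bottle, glue_stick, glasses_case from where it was at the start of the episode above 0.03 m or angle between any of ink_bottle, glue_stick, glasses_case's own z axis and vertical above 0.35 rad).
It also fails if it takes over 58 s, if anything falls off the work surface, if the arm or the gripper's body presses on something with over 40 N, if the wrist force passes 120 N, or if a joint passes its speed limit or range.

### The arm

A 7-joint arm with a two-finger parallel gripper is mounted at the origin on the work surface; the furniture and walls round the work are solid. World frame = base frame: x ahead of the robot, y to its left, z up, the work surface at z = 0. Lengths are in m, angles in rad, forces in N, time in s.
With the tool pointing down it reaches from about 0.425 to 0.925 m from the base axis. Payload 6.8 kg.
Tool frame: the origin (TCP) lies between the finger pads; the fingertips stand finger_overhang ahead of it and the grasp point (between the pads) lies 6 mm ahead of it (finger_overhang is the distance from the TCP to the fingertips, in m); z points along the fingers, y is the line along which they close (so a half turn about z gives the same grasp; the last joint's range is limited). The gripper opens to 85 mm and grips with 20 to 120 N. Pads are 22 mm wide; open, the fingers measure 114 mm over their backs; the gripper's body (76 mm by 85 mm) begins 54 mm behind the grasp point. The pads swing forward as they close: fully open they stand 13 mm farther back than shut.
Start: joints at [-1.28, 0.477, 0.022, 1.555, -0.011, 1.109, -0.083], TCP at [0.262, 0.622, 0.256] pointing down, gripper open.
Joint ranges: [-2.96, 2.96], [-0.34, 2.1], [-1.41, 1.46], [0.24, 2.44], [-1.37, 4.51], [0.17, 1.92], [-2.96, 2.96]. Speed limits (rad/s): [2.39, 2.39, 3.14, 3.14, 3.14, 3.14, 3.14].

### API

Orientations are given as a unit quaternion [w, x, y, z].
In Python, from station import * gives the robot as it stands.
- The arm moves only by the tool drive_tool, never from a script. Its argument "increments" is a list of rows, each an object of numbers: "claw": the finger opening in m, from 0 to 0.0854; "dx", "dy", "dz": the shift along the tool's x, y, z in m; "wx", "wy", "wz": the turn, a rotation vector about the tool's x, y, z in degrees. A call has 1 to 20 rows; each row shifts and turns the commanded pose from where the row before left it, along the tool's axes as they then stand; what a row does not reach is not made up. A row lasts 1/8 s, in which the tool goes at most 62.5 mm and 10.7 degrees, less where a joint would pass 70% of its speed; a pose out of reach is approached as far as the arm can. A call with a gripper value outside its range is refused whole. The fingers move at their own pace and stop on an object; "newtons" is the grip in N (left out, the last holds). Time passes only in rows, so rows that do not move let the fingers close. It gives the time, the measured TCP pose, the force, the opening and the grip force at its end, in the units of the state.
- get_obs(): the state, without advancing time (a new reading comes with each control period).
- read_camera(name): name is "scene" or "top"; returns (picture, depth): 384x512x3 uint8, red, green, blue; 384x512 float32, m along the optical axis (not along the pixel's ray), 0 where there is no reading.
- calibration(name): a dict with "intrinsics" (3x3 intrinsics, pixels), "R" (3x3) and "t" (3): a world point X has camera coordinates R X + t. Camera axes: x right, y down, z forward; pixel columns grow to the right and rows downward; lengths in m; the calibration is good to about 2 mm. A picture is of the moment at which its call begins. calibration takes no time and is no camera call.
- hand_in(): hands the job in; it is judged then, once.
The state is a dict: "t": time; "q": joint angles; "joint_vel": joint speeds; "joint_torque": joint torques, N m; "eef_pos": TCP position; "tool_rot": TCP orientation; "contact_force": force on the tool from outside, world axes, zero at the start; "torque": the same for the moment, N m; "gripper_width": opening from 0.0 (shut) to 1.0 (fully open); "grasp_force": force on a finger pad.
Only numpy, scipy, OpenCV 4.12 (cv2) and the standard library are available. Lean on these libraries where they do the work, as an engineer would, in place of code of your own. Each camera call takes 0.05 s, during which the arm holds its last target. There are 200 camera calls.

## Working session

There is one attempt and no reset: what is moved stays moved. The work goes in short steps, Python scripts to look and compute and a tool call to move; the robot and the scene stay as the last step left them, time stands still between calls to the robot, and variables do not carry over. Pictures are saved under pics/ and viewed, at most 10 in all, crops included, and the job is handed in when it is done.

Besides the shell and the picture viewer there is one more tool, called after "Request:" as name(argument=value, ...), one argument or row to a line, values as JSON. drive_tool: Moves the arm, as the interface text tells. Its arguments: {"type":"object","properties":{"increments":{"type":"array","items":{"type":"object","properties":{"claw":{"type":"number"},"dx":{"type":"number"},"dy":{"type":"number"},"dz":{"type":"number"},"wx":{"type":"number"},"wy":{"type":"number"},"wz":{"type":"number"}}}},"newtons":{"type":"number"}},"required":["increments"]}

```bash
mkdir -p pics; ls
python3 - <<'E'
from station import *
import cv2,numpy as np
for n in("scene","top"):
    p,d=read_camera(n);c=calibration(n)
    np.savez(f"{n}0.npz",p=p,d=d,**c)
    cv2.imwrite(f"pics/{n}0.png",cv2.resize(p[:,:,::-1],(800,600),interpolation=cv2.INTER_CUBIC))
    print(n,c["intrinsics"].round(1).tolist(),c["R"].round(3).tolist(),c["t"].round(3).tolist())
o=get_obs();print(o)
E
```

```text
pics
scene [[388.7, 0.0, 258.9], [0.0, 388.7, 195.0], [0.0, 0.0, 1.0]] [[0.698, -0.716, -0.018], [-0.481, -0.45, -0.752], [0.53, 0.534, -0.659]] [-0.387, 0.338, 0.711]
top [[347.1, 0.0, 256.8], [0.0, 347.1, 189.2], [0.0, 0.0, 1.0]] [[-0.025, -1.0, -0.008], [-0.987, 0.026, -0.158], [0.158, 0.004, -0.987]] [0.019, 0.572, 0.873]
{'t': 0.1, 'q': array([-1.28013854,  0.47774254,  0.02233607,  1.5563383 , -0.01151952,
        1.10927107, -0.08310298]), 'joint_vel': array([ 1.22949579e-03, -3.43366203e-05,  9.17055860e-04, -3.03061220e-03,
        1.34049674e-03,  7.40907364e-04,  1.08043998e-04]), 'joint_torque': array([ 3.47864305e-03, -5.97755313e+01,  1.61322791e+00, -2.81955940e+01,
        1.28035448e-02,  5.01174902e-03, -2.08934983e-05]), 'eef_pos': array([0.26189646, 0.62160124, 0.25541195]), 'tool_rot': array([-1.12958763e-04,  1.98053480e-01,  9.80190876e-01, -8.07887753e-04]), 'contact_force': array([-0.06400469,  0.18136828, -0.07544615]), 'torque': array([-0.07877023, -0.007768  ,  0.0155718 ]), 'grasp_force': 0.0, 'gripper_width': 1.0025137425265946}
```

View pics/scene0.png

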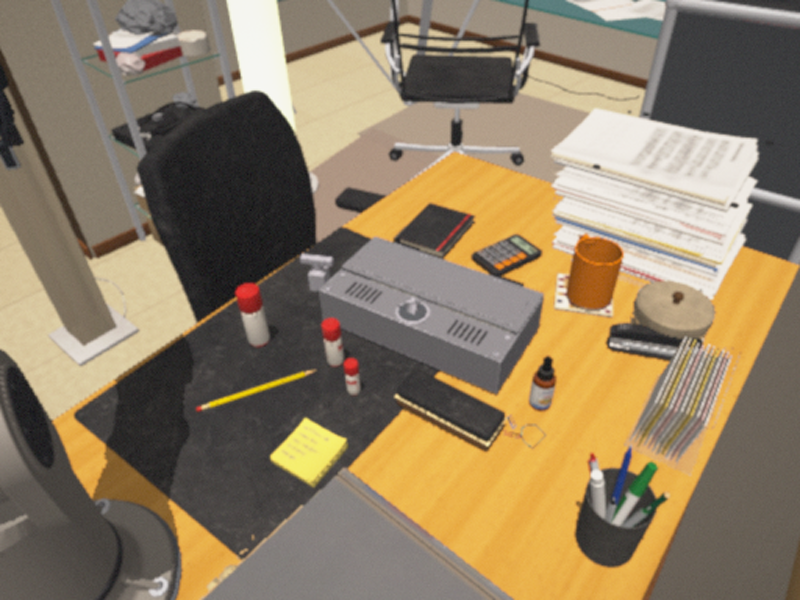

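View pics/top0.png

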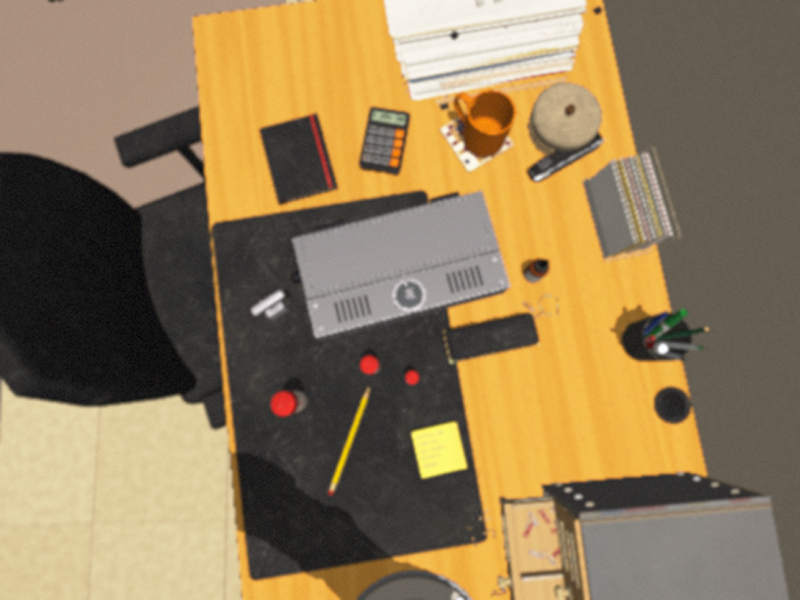

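The top view (800x600) shows the key at (268,303), the lock disc at (408,294) and the box at about (400,265). The three glue-stick lookalikes are at (284,403) large, (370,364) middle and (412,377) small. The middle one, (370,364), is the one meant. The ink bottle is at (537,269) and the case at (490,337). Next I measure, with enlarged crops of the key, lock and glue sticks.

```bash
cat > h.py <<'E'
import numpy as np,cv2
from station import *
def cam(n):
    p,d=read_camera(n);c=calibration(n);return p,d,c["intrinsics"],c["R"],c["t"]
def load(n):
    z=np.load(n+"0.npz");return z["p"],z["d"],z["intrinsics"],z["R"],z["t"]
def cloud(d,K,R,t):
    v,u=np.mgrid[:d.shape[0],:d.shape[1]]
    P=np.stack([(u-K[0,2])/K[0,0]*d,(v-K[1,2])/K[1,1]*d,d],-1)
    return (P-t)@R
def plane(uv,z,K,R,t):
    r=R.T@np.linalg.inv(K)@np.array([uv[0],uv[1],1.]);c=-R.T@t
    return c+r*(z-c[2])/r[2]
def proj(X,K,R,t):
    q=K@(R@np.asarray(X)+t);return q[:2]/q[2]
def crop(p,u,v,w,h,s):
    return cv2.resize(p[v:v+h,u:u+w,::-1],None,fx=s,fy=s,interpolation=cv2.INTER_CUBIC)
E
python3 - <<'E'
from h import *
T=load("top");S=load("scene")
for nm,X in(("top",T),("scene",S)):
    W=cloud(*X[1:]);ok=(X[1]>0)
    # box top/lid
    m=ok&(abs(W[...,2]-.081)<.004)&(abs(W[...,0]-.6)<.3)&(abs(W[...,1])<.35)
    n,l,s,c=cv2.connectedComponentsWithStats(m.astype(np.uint8))
    for i in range(1,n):
        if s[i,4]>300:
            P=W[l==i]; r=cv2.minAreaRect(P[:,:2].astype(np.float32));print(nm,"z81",s[i].tolist(),r,np.median(P[:,2]))
    for name,reg in dict(key=((150,172,38,42) if nm=="top" else (185,155,35,40)),).items():
        u,v,w,h=reg; A=W[v:v+h,u:u+w].reshape(-1,3); C=X[0][v:v+h,u:u+w].reshape(-1,3)
        mm=(A[:,2]>.045)&(A[:,2]<.08);B=A[mm]
        print(nm,"key",len(B),np.median(B,0),cv2.minAreaRect(B[:,:2].astype(np.float32)),B[:,2].max())
hsv=cv2.cvtColor(T[0],cv2.COLOR_RGB2HSV);W=cloud(*T[1:])
m=((hsv[...,0]<8)|(hsv[...,0]>172))&(hsv[...,1]>150)&(hsv[...,2]>90)
n,l,s,c=cv2.connectedComponentsWithStats(m.astype(np.uint8))
for i in range(1,n):
    if s[i,4]>20: print("red",c[i],s[i,4],np.median(W[l==i],0))
for nm,(u,v) in dict(ink=(344,171),case=(313,216),disc=(261,188)).items(): print(nm,W[v-2:v+3,u-2:u+3].reshape(-1,3).mean(0))
a=crop(T[0],235,162,56,50,7);b=crop(T[0],150,172,56,50,7);c=crop(S[0],185,150,56,50,7);d=crop(S[0],235,175,56,50,7)
cv2.imwrite("pics/crops.png",np.vstack([np.hstack([a,b]),np.hstack([c,d])])[:600*2:1][:700,:])
im=cv2.imread("pics/crops.png");cv2.imwrite("pics/crops.png",cv2.resize(im,None,fx=.85,fy=.85));print(im.shape)
E
```

```text
top z81 [187, 122, 132, 70, 4937] ((0.6577842831611633, 0.014535009860992432), (0.12090981751680374, 0.3295310139656067), 14.450193405151367) 0.08214632795677865
top key 142 [0.56267244 0.22636522 0.06695725] ((0.5747571587562561, 0.21601547300815582), (0.021215107291936874, 0.09013980627059937), 42.606224060058594) 0.07126300809511625
scene z81 [218, 151, 130, 62, 3325] ((0.6555821299552917, 0.01621164381504059), (0.1176658421754837, 0.32790952920913696), 13.20521354675293) 0.08240971221346648
scene key 422 [0.53232029 0.14634656 0.06901639] ((0.54256671667099, 0.1731456220149994), (0.1569373905658722, 0.05649171397089958), 68.16637420654297) 0.07867324453356163
red [204.776  96.104] 125 [0.85024581 0.14628945 0.01683136]
red [235.744 232.96 ] 125 [0.45754974 0.05910102 0.08448091]
red [263.33802817 241.1971831 ] 71 [ 0.4363434  -0.00805965  0.06287749]
red [181.06008584 258.00858369] 233 [0.40064194 0.18913042 0.11154562]
ink [ 0.60941132 -0.2211025   0.0754525 ]
case [ 0.49859273 -0.14160855  0.03678562]
disc [ 0.56623293 -0.00599647  0.10212276]
(700, 784, 3)
```

View pics/crops.png

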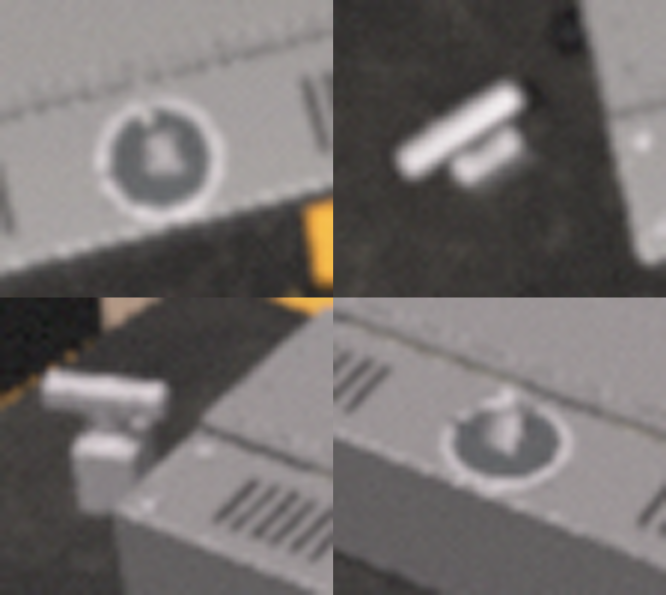

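The crops show the lock (top left) with the pointer aimed at the lid, slightly to the left, and the spindle at its centre. The key stands upright to the left of the box: top view bar ends at about (162,200) and (181,187) in raw pixels. Next I refine these from the two views.

Run:
```python
from h import *
import station
print([ (k,getattr(station,k)) for k in dir(station) if 'over' in k.lower() or 'finger' in k.lower()])
T=load("top");S=load("scene")
def tri(a,b):
    A=[];B=[]
    for (u,v),X in((a,T),(b,S)):
        K,R,t=X[2:];P=K@np.c_[R,t]
        for r,x in((0,u),(1,v)): q=x*P[2]-P[r];A.append(q[:3]);B.append(-q[3])
    s=np.linalg.lstsq(np.array(A),np.array(B),rcond=None);return s[0].round(4),s[1]**.5
f=lambda x,y,u,v:(u+(x)/5.95-.43,v+(y)/5.95-.43)
# bar centre
W=cloud(*T[1:])
u,v=150,172;g=T[0][v:v+42,u:u+40].astype(float).mean(2);w=W[v:v+42,u:u+40,2]
m=((g>150)&(w>.045)).astype(np.uint8)
cs=max(cv2.findContours(m,0,1)[0],key=cv2.contourArea);r=cv2.minAreaRect(cs);print("bar rect",r,cv2.boxPoints(r).tolist())
for p in(f(70,168,u,v),f(184,92,u,v)): print("bar end@.068",plane(p,.068,*T[2:]).round(4))
print("bar c", plane(f(127,130,u,v),.068,*T[2:]).round(4))
print("bar tri",tri(f(127,130,u,v),f(107,384-298,185,150)))
# disc by ring
print("disc@.079",plane(f(160,158,235,162),.079,*T[2:]).round(4),"scene",plane(f(507-333,442-298,235,175),.079,*S[2:]).round(4),tri(f(160,158,235,162),f(507-333,442-298,235,175)))
c=plane(f(160,158,235,162),.079,*T[2:]);p=plane(f(150,117,235,162),.079,*T[2:])
d=p-c;print("pointer yaw",np.degrees(np.arctan2(d[1],d[0])))
c=plane(f(174,144,235,175),.079,*S[2:]);p=plane(f(506-333,395-298,235,175),.079,*S[2:])
d=p-c;print("pointer yaw scene",np.degrees(np.arctan2(d[1],d[0])))
print("tip@.105",plane(f(164,158,235,162),.105,*T[2:]).round(4))
# box outline from both clouds
for X in(T,S):
    W=cloud(*X[1:]);m=(abs(W[...,2]-.082)<.003)&(abs(W[...,0]-.66)<.2)&(abs(W[...,1])<.25)
    n,l,s,_=cv2.connectedComponentsWithStats(m.astype(np.uint8));i=1+s[1:,4].argmax()
    b=cv2.boxPoints(cv2.minAreaRect(W[l==i][:,:2].astype(np.float32)));print(b.round(4).tolist())
```

```text
[('finger_overhang', 0.025)]
bar rect ((20.961536407470703, 21.692306518554688), (5.547001838684082, 22.46535873413086), 56.3099365234375) [[10.076920509338379, 25.61538314819336], [28.769227981567383, 13.15384578704834], [31.846153259277344, 17.769229888916016], [13.153844833374023, 30.23076629638672]]
bar end@.068 [0.5477 0.251  0.068 ]
bar end@.068 [0.5797 0.2019 0.068 ]
bar c [0.5637 0.2265 0.068 ]
bar tri (array([0.5633, 0.2264, 0.069 ]), array([0.1260263]))
disc@.079 [ 0.5697 -0.0074  0.079 ] scene [ 0.5667 -0.0068  0.079 ] (array([ 0.5687, -0.0065,  0.0778]), array([0.67817666]))
pointer yaw 12.005228873048456
pointer yaw scene 44.55514988351855
tip@.105 [ 0.5654 -0.0088  0.105 ]
[[0.5637000203132629, 0.16050000488758087], [0.6395000219345093, -0.15839999914169312], [0.7522000074386597, -0.1316000074148178], [0.6762999892234802, 0.18729999661445618]]
[[0.5631999969482422, 0.16339999437332153], [0.6366000175476074, -0.1565999984741211], [0.7490000128746033, -0.13079999387264252], [0.675599992275238, 0.1891999989748001]]
```

Request:
drive_tool(
  increments=[
    {"dx":-0.036,"dy":-0.0206,"claw":0.045},
    {"dx":-0.036,"dy":-0.0206},
    {"dx":-0.036,"dy":-0.0206},
    {"dx":-0.036,"dy":-0.0206},
    {"dx":-0.036,"dy":-0.0206},
    {"dx":-0.036,"dy":-0.0206},
    {"dx":-0.036,"dy":-0.0206},
    {"dx":-0.036,"dy":-0.0206},
    {"dx":-0.036,"dy":-0.0206},
    {"dx":-0.036,"dy":-0.0206},
    {"dx":-0.036,"dy":-0.0206},
    {"dx":-0.035,"dy":-0.0206},
    {"wz":8.5},
    {"wz":8.5},
    {"wz":8.5},
    {"wz":8.5},
    {},
  ],
  newtons=60,
)

```text
schema error: expected keys claw, dx, dy, dz, wx, wy, wz
```

```bash
cat >> h.py <<'E'
def st(target=None):
    from scipy.spatial.transform import Rotation as Ro
    o=get_obs();q=o["tool_rot"];M=Ro.from_quat([q[1],q[2],q[3],q[0]]).as_matrix()
    print("t",round(o["t"],2),"q",o["q"].round(2).tolist(),"pos",o["eef_pos"].round(4),"yaw y",np.degrees(np.arctan2(M[1,1],M[0,1])).round(1),"z",M[:,2].round(3),"F",o["contact_force"].round(1),"g",round(o["gripper_width"],3),round(o["grasp_force"],1))
    if target is not None: print("tool delta",(M.T@(np.array(target)-o["eef_pos"])).round(4))
    return o,M
E
python3 -c "
from h import *
st([.563,.2265,.07])"
```

```text
t 0.1 q [-1.28, 0.48, 0.02, 1.56, -0.01, 1.11, -0.08] pos [0.2619 0.6216 0.2554] yaw y 67.2 z [-0.001 -0.002 -1.   ] F [-0.1  0.2 -0.1] g 1.003 0.0
tool delta [-0.4309 -0.2469  0.1859]
```

Request:
drive_tool(
  increments=[
    {"claw":0.045,"dx":-0.036,"dy":-0.0206,"dz":0,"wx":0,"wy":0,"wz":0},
    {"claw":0.045,"dx":-0.036,"dy":-0.0206,"dz":0,"wx":0,"wy":0,"wz":0},
    {"claw":0.045,"dx":-0.036,"dy":-0.0206,"dz":0,"wx":0,"wy":0,"wz":0},
    {"claw":0.045,"dx":-0.036,"dy":-0.0206,"dz":0,"wx":0,"wy":0,"wz":0},
    {"claw":0.045,"dx":-0.036,"dy":-0.0206,"dz":0,"wx":0,"wy":0,"wz":0},
    {"claw":0.045,"dx":-0.036,"dy":-0.0206,"dz":0,"wx":0,"wy":0,"wz":0},
    {"claw":0.045,"dx":-0.036,"dy":-0.0206,"dz":0,"wx":0,"wy":0,"wz":0},
    {"claw":0.045,"dx":-0.036,"dy":-0.0206,"dz":0,"wx":0,"wy":0,"wz":0},
    {"claw":0.045,"dx":-0.036,"dy":-0.0206,"dz":0,"wx":0,"wy":0,"wz":0},
    {"claw":0.045,"dx":-0.036,"dy":-0.0206,"dz":0,"wx":0,"wy":0,"wz":0},
    {"claw":0.045,"dx":-0.036,"dy":-0.0206,"dz":0,"wx":0,"wy":0,"wz":0},
    {"claw":0.045,"dx":-0.035,"dy":-0.0206,"dz":0,"wx":0,"wy":0,"wz":0},
    {"claw":0.045,"dx":0,"dy":0,"dz":0,"wx":0,"wy":0,"wz":8.5},
    {"claw":0.045,"dx":0,"dy":0,"dz":0,"wx":0,"wy":0,"wz":8.5},
    {"claw":0.045,"dx":0,"dy":0,"dz":0,"wx":0,"wy":0,"wz":8.5},
    {"claw":0.045,"dx":0,"dy":0,"dz":0,"wx":0,"wy":0,"wz":8.5},
    {"claw":0.045,"dx":0,"dy":0,"dz":0,"wx":0,"wy":0,"wz":0},
  ],
  newtons=60,
)

```text
t: 2.22
eef_pos: [0.563, 0.2269, 0.2559]
tool_rot: [-0.0, 0.475, 0.88, -0.0]
contact_force: [0.5, -0.1, -0.0]
gripper_width: 0.524
grasp_force: 0.0
```

```bash
python3 -c "
from h import *
st([.563,.2265,.07])"
```

```text
t 2.23 q [-0.71, 0.37, 0.3, 1.74, -0.12, 1.05, 0.21] pos [0.563  0.2269 0.2559] yaw y 33.2 z [-0.001 -0.001 -1.   ] F [ 0.5 -0.1 -0. ] g 0.524 0.0
tool delta [-0.0003  0.      0.1859]
```

Request:
drive_tool(
  increments=[
    {"claw":0.045,"dx":0,"dy":0,"dz":0.036,"wx":0,"wy":0,"wz":0},
    {"claw":0.045,"dx":0,"dy":0,"dz":0.036,"wx":0,"wy":0,"wz":0},
    {"claw":0.045,"dx":0,"dy":0,"dz":0.036,"wx":0,"wy":0,"wz":0},
    {"claw":0.045,"dx":0,"dy":0,"dz":0.036,"wx":0,"wy":0,"wz":0},
    {"claw":0.045,"dx":0,"dy":0,"dz":0.026,"wx":0,"wy":0,"wz":0},
    {"claw":0.045,"dx":0,"dy":0,"dz":0.016,"wx":0,"wy":0,"wz":0},
    {"claw":0.01,"dx":0,"dy":0,"dz":0,"wx":0,"wy":0,"wz":0},
    {"claw":0.005,"dx":0,"dy":0,"dz":0,"wx":0,"wy":0,"wz":0},
    {"claw":0.005,"dx":0,"dy":0,"dz":0,"wx":0,"wy":0,"wz":0},
    {"claw":0.005,"dx":0,"dy":0,"dz":0,"wx":0,"wy":0,"wz":0},
    {"claw":0.005,"dx":0,"dy":0,"dz":0,"wx":0,"wy":0,"wz":0},
  ],
  newtons=60,
)

```text
t: 3.6
eef_pos: [0.5638, 0.2272, 0.0711]
tool_rot: [0.0, 0.476, 0.879, 0.001]
contact_force: [-0.4, 0.6, 4.0]
gripper_width: 0.144
grasp_force: 62.4
```

```bash
python3 -c "
from h import *
st([.567,-.0075,.07])"
```

```text
t 3.6 q [-0.66, 0.6, 0.23, 1.87, -0.21, 0.69, 0.27] pos [0.5638 0.2272 0.0711] yaw y 33.2 z [ 0.001  0.001 -1.   ] F [-0.4  0.6  4. ] g 0.144 62.4
tool delta [-0.1982 -0.1256  0.0009]
```

Request:
drive_tool(
  increments=[
    {"claw":0.005,"dx":0,"dy":0,"dz":-0.02,"wx":0,"wy":0,"wz":0},
    {"claw":0.005,"dx":0,"dy":0,"dz":-0.035,"wx":0,"wy":0,"wz":0},
    {"claw":0.005,"dx":0,"dy":0,"dz":-0.04,"wx":0,"wy":0,"wz":0},
    {"claw":0.005,"dx":0,"dy":0,"dz":-0.035,"wx":0,"wy":0,"wz":0},
    {"claw":0.005,"dx":-0.0198,"dy":-0.0126,"dz":0,"wx":0,"wy":0,"wz":0},
    {"claw":0.005,"dx":-0.0298,"dy":-0.0188,"dz":0,"wx":0,"wy":0,"wz":0},
    {"claw":0.005,"dx":-0.0396,"dy":-0.025,"dz":0,"wx":0,"wy":0,"wz":0},
    {"claw":0.005,"dx":-0.0396,"dy":-0.025,"dz":0,"wx":0,"wy":0,"wz":0},
    {"claw":0.005,"dx":-0.0296,"dy":-0.0188,"dz":0,"wx":0,"wy":0,"wz":0},
    {"claw":0.005,"dx":-0.0198,"dy":-0.0126,"dz":0,"wx":0,"wy":0,"wz":0},
    {"claw":0.005,"dx":-0.0198,"dy":-0.0126,"dz":0,"wx":0,"wy":0,"wz":0},
    {"claw":0.005,"dx":0,"dy":0,"dz":0,"wx":0,"wy":0,"wz":8},
    {"claw":0.005,"dx":0,"dy":0,"dz":0,"wx":0,"wy":0,"wz":8},
    {"claw":0.005,"dx":0,"dy":0,"dz":0,"wx":0,"wy":0,"wz":0},
  ],
)

```text
t: 5.35
eef_pos: [0.5656, -0.0085, 0.1998]
tool_rot: [-0.0, 0.594, 0.805, -0.001]
contact_force: [-0.2, 0.2, -2.0]
gripper_width: 0.153
grasp_force: 61.8
```

Run:
```python
from h import *
st([.567,-.0075,.2])
T=cam("top");S=cam("scene")
np.savez("hold.npz",T=T[0],S=S[0],Sd=S[1],Td=T[1])
a=crop(T[0],210,130,110,100,5)[:500];b=crop(S[0],215,120,110,100,5)
im=np.hstack([a,b]);cv2.imwrite("pics/hold.png",cv2.resize(im,None,fx=.72,fy=.72))
```

```text
t 5.35 q [-0.42, 0.38, 0.41, 1.9, -0.19, 0.9, 0.38] pos [ 0.5656 -0.0085  0.1998] yaw y 17.2 z [-0.002 -0.001 -1.   ] F [-0.2  0.2 -2. ] g 0.153 61.8
tool delta [ 0.0006  0.0017 -0.0002]
```

View pics/hold.png

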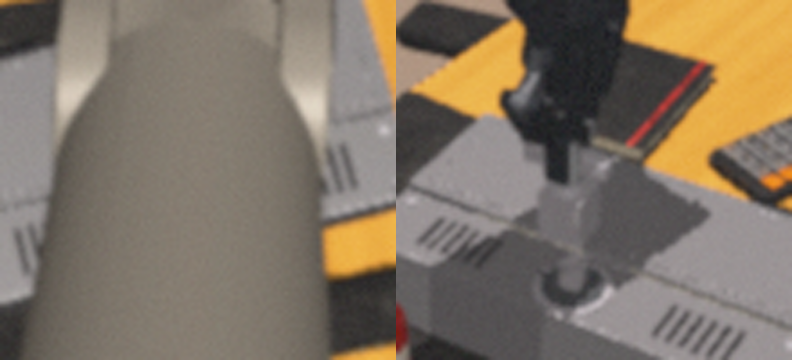

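The top view is blocked by the arm. The scene view shows the socket just above the spindle. I'll enlarge it with the predicted outlines marked as a check.

Run:
```python
from h import *
c=calibration("scene");C=(c["intrinsics"],c["R"],c["t"])
z=np.load("hold.npz");S=z["S"];U,V,s=255,155,9
raw=crop(S,U,V,44,60,s);im=raw.copy()
def L(pts,col,closed=True):
    q=np.array([(proj(p,*C)-[U,V]+.5)*s for p in pts]);cv2.polylines(im,[q.round().astype(np.int32)],closed,col,1)
cen=np.array([.567,-.0075]);k=np.array([.5656,-.0085])
def sq(c,h,a,z): a=np.radians(a);M=np.array([[np.cos(a),-np.sin(a)],[np.sin(a),np.cos(a)]]);return [np.r_[c+M@np.array(v)*h,z] for v in((1,1),(1,-1),(-1,-1),(-1,1))]
L([np.r_[cen+.0225*np.array([np.cos(a),np.sin(a)]),.079] for a in np.linspace(0,6.28,40)],(0,255,0))
L(sq(cen,.004,14,.105),(0,255,0));L(sq(cen,.007,14,.079),(0,255,0))
L(sq(k,.015,17,.129),(0,0,255));L(sq(k,.015,17,.165),(0,0,255))
cv2.imwrite("pics/ov.png",np.hstack([raw,im]))
```

```text
(no output)
```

View pics/ov.png

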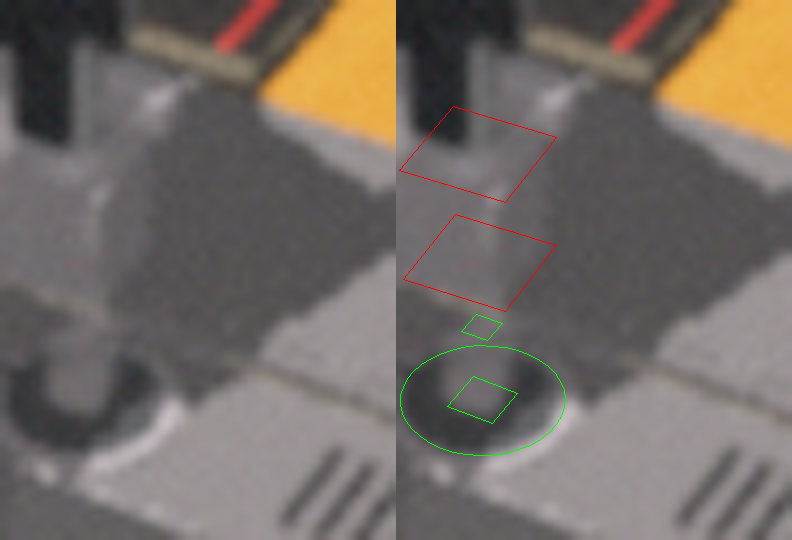

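The overlay (1 mm is about 4 px) shows key and spindle shifted almost alike: key about 9 px left of its prediction, spindle about 6 px left. A net correction of about 2 mm along tool y is enough. Now a partial descent.

Request:
drive_tool(
  increments=[
    {"claw":0.005,"dx":0,"dy":0.002,"dz":0.005,"wx":0,"wy":0,"wz":0},
    {"claw":0.005,"dx":0,"dy":0,"dz":0.01,"wx":0,"wy":0,"wz":0},
    {"claw":0.005,"dx":0,"dy":0,"dz":0.008,"wx":0,"wy":0,"wz":0},
    {"claw":0.005,"dx":0,"dy":0,"dz":0.005,"wx":0,"wy":0,"wz":0},
    {"claw":0.005,"dx":0,"dy":0,"dz":0.004,"wx":0,"wy":0,"wz":0},
    {"claw":0.005,"dx":0,"dy":0,"dz":0,"wx":0,"wy":0,"wz":0},
  ],
)

```text
t: 6.2
eef_pos: [0.5683, -0.0069, 0.168]
tool_rot: [-0.0, 0.594, 0.805, -0.0]
contact_force: [0.4, 0.4, -1.1]
gripper_width: 0.152
grasp_force: 61.8
```

```bash
python3 -c "
from h import *
o,M=st([.567,-.0075,.15]);print(o['torque'].round(2))"
```

```text
t 6.2 q [-0.41, 0.43, 0.4, 1.92, -0.21, 0.84, 0.4] pos [ 0.5683 -0.0069  0.168 ] yaw y 17.2 z [-0. -0. -1.] F [ 0.4  0.4 -1.1] g 0.152 61.8
tool delta [-0.0002 -0.0015  0.018 ]
[-0.01 -0.01  0.03]
```

Request:
drive_tool(
  increments=[
    {"claw":0.005,"dx":0,"dy":0,"dz":0.005,"wx":0,"wy":0,"wz":0},
    {"claw":0.005,"dx":0,"dy":0,"dz":0.006,"wx":0,"wy":0,"wz":0},
    {"claw":0.005,"dx":0,"dy":0,"dz":0.004,"wx":0,"wy":0,"wz":0},
    {"claw":0.005,"dx":0,"dy":0,"dz":0.002,"wx":0,"wy":0,"wz":0},
    {"claw":0.005,"dx":0,"dy":0,"dz":0.001,"wx":0,"wy":0,"wz":0},
    {"claw":0.005,"dx":0,"dy":0,"dz":0,"wx":0,"wy":0,"wz":0},
  ],
)

```text
t: 6.95
eef_pos: [0.5685, -0.0069, 0.1503]
tool_rot: [0.0, 0.594, 0.805, 0.0]
contact_force: [0.6, -0.3, -0.3]
gripper_width: 0.149
grasp_force: 61.8
```

```bash
python3 -c "
from h import *
o,M=st([.567,-.0075,.15]);print(o['torque'].round(2))"
```

```text
t 6.95 q [-0.4, 0.45, 0.39, 1.93, -0.23, 0.8, 0.41] pos [ 0.5685 -0.0069  0.1503] yaw y 17.1 z [ 0.  0. -1.] F [ 0.6 -0.3 -0.3] g 0.149 61.8
tool delta [-0.0001 -0.0016  0.0003]
[-0.04 -0.06 -0.01]
```

Request:
drive_tool(
  increments=[
    {"claw":0.005,"dx":0,"dy":0,"dz":0.001,"wx":0,"wy":0,"wz":0},
    {"claw":0.005,"dx":0,"dy":0,"dz":0.001,"wx":0,"wy":0,"wz":0},
    {"claw":0.005,"dx":0,"dy":0,"dz":0,"wx":0,"wy":0,"wz":0},
    {"claw":0.005,"dx":0,"dy":0,"dz":0,"wx":0,"wy":0,"wz":0},
  ],
)

```text
t: 7.45
eef_pos: [0.569, -0.0069, 0.1498]
tool_rot: [0.0, 0.594, 0.805, 0.001]
contact_force: [-3.4, 0.3, 11.0]
gripper_width: 0.148
grasp_force: 63.5
```

Seated, with 11 N of contact at the expected height. Next the anticlockwise turn.

Request:
drive_tool(
  increments=[
    {"claw":0.005,"dx":0,"dy":0,"dz":0,"wx":0,"wy":0,"wz":-4},
    {"claw":0.005,"dx":0,"dy":0,"dz":0,"wx":0,"wy":0,"wz":-8},
    {"claw":0.005,"dx":0,"dy":0,"dz":0,"wx":0,"wy":0,"wz":-8},
    {"claw":0.005,"dx":0,"dy":0,"dz":0,"wx":0,"wy":0,"wz":-8},
    {"claw":0.005,"dx":0,"dy":0,"dz":0,"wx":0,"wy":0,"wz":-8},
    {"claw":0.005,"dx":0,"dy":0,"dz":0,"wx":0,"wy":0,"wz":-8},
    {"claw":0.005,"dx":0,"dy":0,"dz":0,"wx":0,"wy":0,"wz":-8},
    {"claw":0.005,"dx":0,"dy":0,"dz":0,"wx":0,"wy":0,"wz":-8},
    {"claw":0.005,"dx":0,"dy":0,"dz":0,"wx":0,"wy":0,"wz":-8},
    {"claw":0.005,"dx":0,"dy":0,"dz":0,"wx":0,"wy":0,"wz":-8},
    {"claw":0.005,"dx":0,"dy":0,"dz":0,"wx":0,"wy":0,"wz":-8},
    {"claw":0.005,"dx":0,"dy":0,"dz":0,"wx":0,"wy":0,"wz":-4},
    {"claw":0.005,"dx":0,"dy":0,"dz":0,"wx":0,"wy":0,"wz":0},
  ],
)

```text
t: 9.07
eef_pos: [0.5699, -0.007, 0.1499]
tool_rot: [0.002, -0.132, 0.991, -0.0]
contact_force: [-1.3, -0.0, 7.3]
gripper_width: 0.152
grasp_force: 63.0
```

```bash
python3 -c "
from h import *
o,M=st([.567,-.0075,.15]);print(o['torque'].round(2))"
```

```text
t 9.07 q [-0.1, 0.43, 0.01, 1.91, -0.01, 0.8, 1.74] pos [ 0.5699 -0.007   0.1499] yaw y 105.2 z [ 0.003  0.    -1.   ] F [-1.3 -0.   7.3] g 0.152 63.0
tool delta [ 0.0029  0.0003 -0.0001]
[-0.15  0.14  0.01]
```

Request:
drive_tool(
  increments=[
    {"claw":0.005,"dx":0,"dy":0,"dz":0,"wx":0,"wy":0,"wz":-4},
    {"claw":0.005,"dx":0,"dy":0,"dz":0,"wx":0,"wy":0,"wz":-3},
    {"claw":0.005,"dx":0,"dy":0,"dz":0,"wx":0,"wy":0,"wz":0},
  ],
)

```text
t: 9.45
eef_pos: [0.57, -0.0069, 0.1499]
tool_rot: [0.002, -0.192, 0.981, -0.0]
contact_force: [0.1, 0.4, 7.8]
gripper_width: 0.148
grasp_force: 63.0
```

Run:
```python
from h import *
o,M=st();print(o['torque'].round(2))
S=cam("scene");cv2.imwrite("pics/turn.png",crop(S[0],190,90,190,140,4))
```

```text
t 9.45 q [-0.08, 0.43, -0.02, 1.91, 0.01, 0.8, 1.85] pos [ 0.57   -0.0069  0.1499] yaw y 112.2 z [ 0.003  0.    -1.   ] F [0.1 0.4 7.8] g 0.148 63.0
[-0.07  0.08 -0.04]
```

View pics/turn.png

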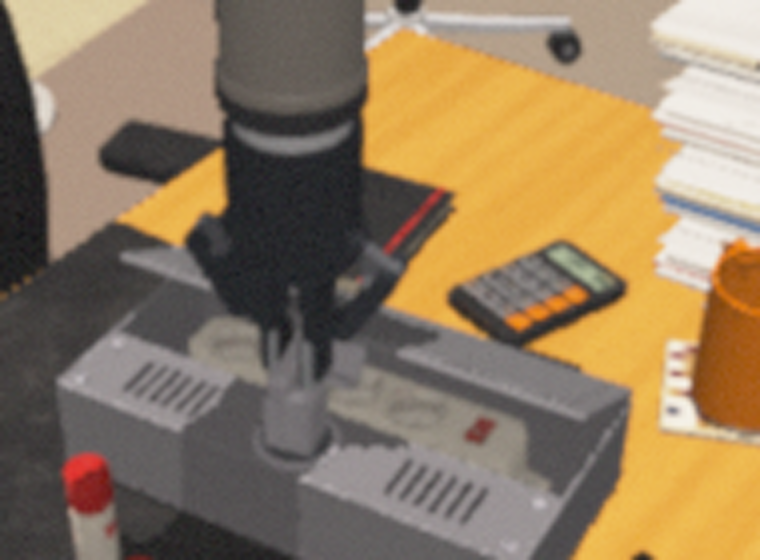

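The lid has risen and the strip is exposed, with the rocker in red near crop (480,430). Now release the key and lift off.

Request:
drive_tool(
  increments=[
    {"claw":0.025,"dx":0,"dy":0,"dz":0,"wx":0,"wy":0,"wz":0},
    {"claw":0.035,"dx":0,"dy":0,"dz":0,"wx":0,"wy":0,"wz":0},
    {"claw":0.035,"dx":0,"dy":0,"dz":0,"wx":0,"wy":0,"wz":0},
    {"claw":0.035,"dx":0,"dy":0,"dz":-0.01,"wx":0,"wy":0,"wz":0},
    {"claw":0.035,"dx":0,"dy":0,"dz":-0.02,"wx":0,"wy":0,"wz":0},
    {"claw":0.035,"dx":0,"dy":0,"dz":-0.03,"wx":0,"wy":0,"wz":0},
    {"claw":0.035,"dx":0,"dy":0,"dz":-0.04,"wx":0,"wy":0,"wz":0},
    {"claw":0.0,"dx":-0.03,"dy":0,"dz":-0.03,"wx":0,"wy":0,"wz":0},
    {"claw":0.0,"dx":0,"dy":0.05,"dz":0,"wx":0,"wy":0,"wz":0},
    {"claw":0.0,"dx":0,"dy":0.05,"dz":0,"wx":0,"wy":0,"wz":0},
    {"claw":0.0,"dx":0,"dy":0.05,"dz":0,"wx":0,"wy":0,"wz":0},
    {"claw":0.0,"dx":0,"dy":0.05,"dz":0,"wx":0,"wy":0,"wz":0},
    {"claw":0.0,"dx":0,"dy":0.05,"dz":0,"wx":0,"wy":0,"wz":0},
    {"claw":0.0,"dx":0,"dy":0,"dz":0,"wx":0,"wy":0,"wz":0},
  ],
)

```text
t: 11.25
eef_pos: [0.4998, 0.2409, 0.2791]
tool_rot: [0.0, -0.196, 0.981, 0.001]
contact_force: [0.6, -1.2, 0.1]
gripper_width: -0.002
grasp_force: 0.0
```

Run:
```python
from h import *
o,M=st();T=cam("top");S=cam("scene")
np.savez("op.npz",T=T[0],S=S[0],Td=T[1],Sd=S[1])
def red(X):
    hsv=cv2.cvtColor(X[0],cv2.COLOR_RGB2HSV);m=((hsv[...,0]<8)|(hsv[...,0]>172))&(hsv[...,1]>110)&(hsv[...,2]>50)
    W=cloud(*X[1:])
    n,l,s,c=cv2.connectedComponentsWithStats(m.astype(np.uint8))
    for i in range(1,n):
        w=np.median(W[l==i],0)
        if s[i,4]>4 and abs(w[0]-.64)<.1 and w[1]<-.02: print(c[i],s[i].tolist(),w.round(4),plane(c[i],.055,*X[2:]).round(4))
red(T);print();red(S)
a=crop(T[0],190,110,140,100,3);b=crop(S[0],190,90,140,110,3)
cv2.imwrite("pics/open.png",cv2.resize(np.hstack([crop(T[0],200,120,130,110,3),crop(S[0],205,130,130,110,3)]),None,fx=1,fy=1))
```

```text
t 11.25 q [-0.44, 0.26, -0.14, 1.81, 0.04, 1.07, 1.37] pos [0.4998 0.2409 0.2791] yaw y 112.6 z [-0.     0.002 -1.   ] F [ 0.6 -1.2  0.1] g -0.002 0.0
[283.23529412 149.52941176] [282, 147, 4, 7, 17] [ 0.6781 -0.0682  0.0532] [ 0.6763 -0.0684  0.055 ]

[309.4375 197.125 ] [307, 195, 6, 5, 16] [ 0.6699 -0.0684  0.0541] [ 0.6702 -0.0688  0.055 ]
```

View pics/open.png

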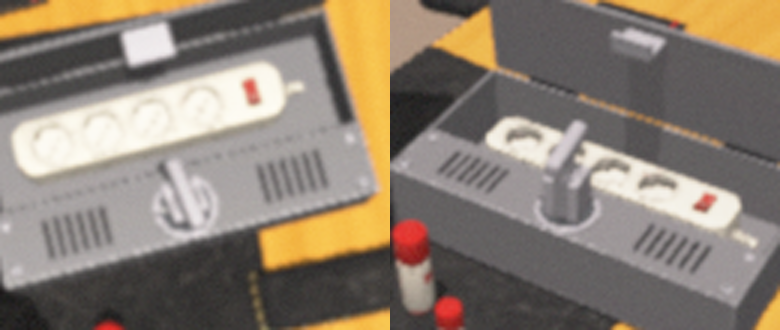

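The key is seated with its bar across, and the lid is open. The rocker shows red at about top raw (283,150), at (0.676,-0.068) for the whole rocker. That agrees with (0.669,-0.070) for the raised half computed from the lock. Move above it.

```bash
python3 -c "
from h import *
st([.664,-.0712,.12])"
```

```text
t 11.35 q [-0.44, 0.26, -0.14, 1.81, 0.04, 1.07, 1.37] pos [0.502  0.2361 0.2788] yaw y 112.2 z [ 0.001 -0.    -1.   ] F [ 0.2 -0.4 -0. ] g 0.004 0.0
tool delta [-0.0338 -0.3457  0.1589]
```

Request:
drive_tool(
  increments=[
    {"claw":0,"dx":-0.0034,"dy":-0.0346,"dz":0,"wx":0,"wy":0,"wz":0},
    {"claw":0,"dx":-0.0034,"dy":-0.0346,"dz":0,"wx":0,"wy":0,"wz":0},
    {"claw":0,"dx":-0.0034,"dy":-0.0346,"dz":0,"wx":0,"wy":0,"wz":0},
    {"claw":0,"dx":-0.0034,"dy":-0.0346,"dz":0,"wx":0,"wy":0,"wz":0},
    {"claw":0,"dx":-0.0034,"dy":-0.0346,"dz":0,"wx":0,"wy":0,"wz":0},
    {"claw":0,"dx":-0.0034,"dy":-0.0346,"dz":0,"wx":0,"wy":0,"wz":0},
    {"claw":0,"dx":-0.0034,"dy":-0.0346,"dz":0,"wx":0,"wy":0,"wz":0},
    {"claw":0,"dx":-0.0034,"dy":-0.0346,"dz":0,"wx":0,"wy":0,"wz":0},
    {"claw":0,"dx":-0.0034,"dy":-0.0346,"dz":0,"wx":0,"wy":0,"wz":0},
    {"claw":0,"dx":-0.0034,"dy":-0.0346,"dz":0,"wx":0,"wy":0,"wz":0},
    {"claw":0,"dx":0,"dy":0,"dz":0,"wx":0,"wy":0,"wz":4.5},
    {"claw":0,"dx":0,"dy":0,"dz":0,"wx":0,"wy":0,"wz":4.5},
    {"claw":0,"dx":0,"dy":0,"dz":0.04,"wx":0,"wy":0,"wz":0},
    {"claw":0,"dx":0,"dy":0,"dz":0.04,"wx":0,"wy":0,"wz":0},
    {"claw":0,"dx":0,"dy":0,"dz":0.04,"wx":0,"wy":0,"wz":0},
    {"claw":0,"dx":0,"dy":0,"dz":0.039,"wx":0,"wy":0,"wz":0},
    {"claw":0,"dx":0,"dy":0,"dz":0.025,"wx":0,"wy":0,"wz":0},
    {"claw":0,"dx":0,"dy":0,"dz":0,"wx":0,"wy":0,"wz":0},
  ],
)

```text
t: 13.6
eef_pos: [0.6622, -0.0737, 0.0923]
tool_rot: [-0.002, -0.113, 0.994, -0.0]
contact_force: [0.3, 0.2, 0.0]
gripper_width: -0.001
grasp_force: 0.0
```

Run:
```python
from h import *
st([.664,-.0712,.079]);S=cam("scene");T=cam("top")
cv2.imwrite("pics/press.png",np.hstack([crop(S[0],265,140,80,80,5),crop(T[0],240,110,80,80,5)]))
```

```text
t 13.6 q [-0.01, 0.64, 0.04, 1.7, -0.03, 0.81, 1.84] pos [ 0.6622 -0.0737  0.0923] yaw y 103.0 z [-0.005 -0.001 -1.   ] F [0.3 0.2 0. ] g -0.001 0.0
tool delta [-0.0024  0.002   0.0133]
```

View pics/press.png

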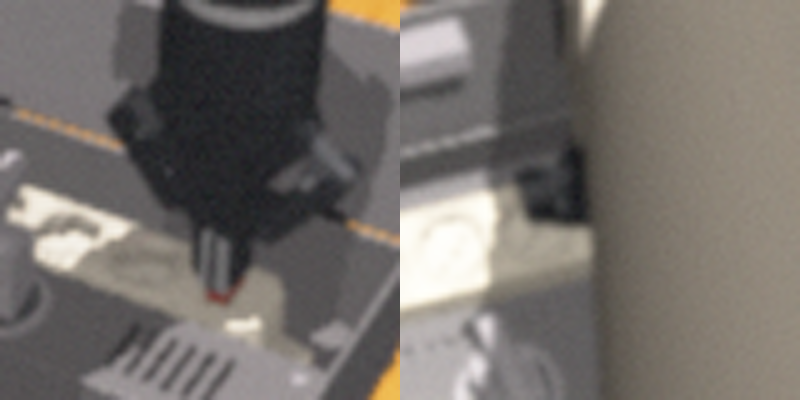

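Fingertips are just above the rocker's front half, with red showing below the tips at crop (220,295). Press.

Request:
drive_tool(
  increments=[
    {"claw":0,"dx":-0.0015,"dy":0.002,"dz":0.004,"wx":0,"wy":0,"wz":0},
    {"claw":0,"dx":0,"dy":0,"dz":0.004,"wx":0,"wy":0,"wz":0},
    {"claw":0,"dx":0,"dy":0,"dz":0.002,"wx":0,"wy":0,"wz":0},
    {"claw":0,"dx":0,"dy":0,"dz":0.0015,"wx":0,"wy":0,"wz":0},
    {"claw":0,"dx":0,"dy":0,"dz":0,"wx":0,"wy":0,"wz":0},
  ],
)

```text
t: 14.32
eef_pos: [0.6649, -0.0694, 0.0827]
tool_rot: [-0.0, -0.115, 0.993, -0.0]
contact_force: [0.5, 0.0, -0.5]
gripper_width: 0.0
grasp_force: 0.0
```

Request:
drive_tool(
  increments=[
    {"claw":0,"dx":0,"dy":0,"dz":0.0015,"wx":0,"wy":0,"wz":0},
    {"claw":0,"dx":0,"dy":0,"dz":0.0015,"wx":0,"wy":0,"wz":0},
    {"claw":0,"dx":0,"dy":0,"dz":0.001,"wx":0,"wy":0,"wz":0},
    {"claw":0,"dx":0,"dy":0,"dz":0,"wx":0,"wy":0,"wz":0},
  ],
)

```text
t: 14.82
eef_pos: [0.6638, -0.0698, 0.0796]
tool_rot: [-0.001, -0.114, 0.993, 0.0]
contact_force: [-6.2, 0.5, 10.5]
gripper_width: -0.0
grasp_force: 5.5
```

Request:
drive_tool(
  increments=[
    {"claw":0,"dx":0,"dy":0,"dz":0.001,"wx":0,"wy":0,"wz":0},
    {"claw":0,"dx":0,"dy":0,"dz":0,"wx":0,"wy":0,"wz":0},
  ],
)

```text
t: 15.08
eef_pos: [0.6634, -0.0699, 0.0791]
tool_rot: [-0.002, -0.114, 0.993, 0.0]
contact_force: [-8.6, 0.3, 14.5]
gripper_width: -0.003
grasp_force: 7.9
```

Hard stop at the expected depth. Lift off and check.

Request:
drive_tool(
  increments=[
    {"claw":0,"dx":0,"dy":0,"dz":-0.005,"wx":0,"wy":0,"wz":0},
    {"claw":0,"dx":0,"dy":0,"dz":-0.03,"wx":0,"wy":0,"wz":0},
    {"claw":0,"dx":0,"dy":0,"dz":-0.05,"wx":0,"wy":0,"wz":0},
    {"claw":0,"dx":0,"dy":0,"dz":-0.05,"wx":0,"wy":0,"wz":0},
    {"claw":0,"dx":0,"dy":0,"dz":-0.05,"wx":0,"wy":0,"wz":0},
    {"claw":0,"dx":0.016,"dy":0.045,"dz":0,"wx":0,"wy":0,"wz":0},
    {"claw":0,"dx":0.016,"dy":0.045,"dz":0,"wx":0,"wy":0,"wz":0},
    {"claw":0,"dx":0.016,"dy":0.045,"dz":0,"wx":0,"wy":0,"wz":0},
    {"claw":0,"dx":0.016,"dy":0.045,"dz":0,"wx":0,"wy":0,"wz":0},
    {"claw":0,"dx":0.016,"dy":0.045,"dz":0,"wx":0,"wy":0,"wz":0},
    {"claw":0,"dx":0.016,"dy":0.045,"dz":0,"wx":0,"wy":0,"wz":0},
    {"claw":0,"dx":0.016,"dy":0.045,"dz":0,"wx":0,"wy":0,"wz":0},
    {"claw":0,"dx":0,"dy":0,"dz":0,"wx":0,"wy":0,"wz":0},
  ],
)

```text
t: 16.7
eef_pos: [0.4821, 0.2161, 0.263]
tool_rot: [0.0, -0.118, 0.993, 0.001]
contact_force: [0.6, -0.7, 0.1]
gripper_width: -0.003
grasp_force: 0.0
```

Run:
```python
from h import *
st();S=cam("scene");T=cam("top");z=np.load("op.npz")
r1=np.hstack([crop(z["S"],295,180,30,30,8),crop(S[0],295,180,30,30,8),crop(T[0],200,120,130,80,3)])
r2=np.hstack([crop(z["T"],270,135,30,30,8),crop(T[0],270,135,30,30,8),crop(S[0],200,120,130,80,3)])
im=np.vstack([r1,r2]);cv2.imwrite("pics/fin.png",cv2.resize(im,None,fx=.9,fy=.9))
for a,b in((T[0],np.load("top0.npz")["p"]),):
    d=cv2.absdiff(a,b).max(2);print("ink/case/glue diff",d[160:182,335:355].mean(),d[200:235,280:345].mean(),d[222:245,225:246].mean())
W0=cloud(z["Td"],*T[2:]);W=cloud(*T[1:]);W0s=cloud(z["Sd"],*S[2:]);Ws=cloud(*S[1:])
print(W0[146:155,281:286,2].mean(1).round(4),W[146:155,281:286,2].mean(1).round(4));print(W0s[193:202,305:314,2].mean(1).round(4),Ws[193:202,305:314,2].mean(1).round(4))
```

```text
t 16.7 q [-0.45, 0.23, -0.1, 1.89, 0.02, 1.02, 1.24] pos [0.4821 0.2161 0.263 ] yaw y 103.6 z [-0.     0.002 -1.   ] F [ 0.6 -0.7  0.1] g -0.003 0.0
ink/case/glue diff 6.234090909090909 5.291428571428572 5.554865424430642
[0.0526 0.0522 0.0514 0.0526 0.0537 0.0531 0.0549 0.0542 0.0543] [0.0524 0.0546 0.0544 0.0533 0.053  0.053  0.0517 0.0529 0.0538]
[0.0517 0.0528 0.053  0.0522 0.0544 0.0541 0.0527 0.0518 0.051 ] [0.0531 0.0544 0.0537 0.0524 0.053  0.052  0.0523 0.0511 0.0513]
```

View pics/fin.png

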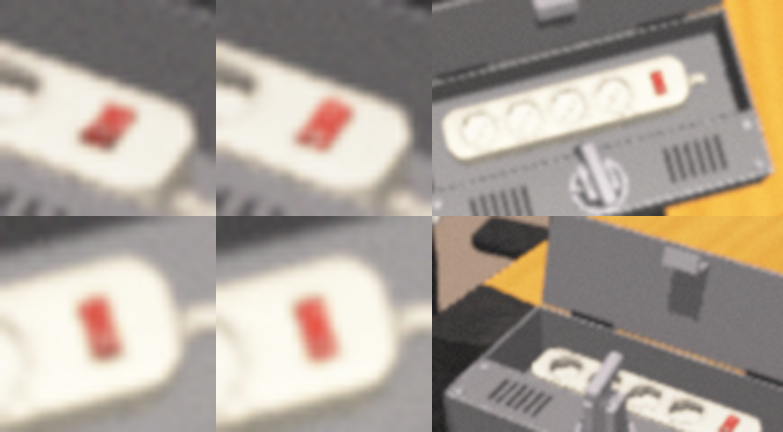

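The rocker has flipped: its front half was dark and raised before, and is now lit and down, and the back half's height rose in depth. The key is seated, the lid is open, and the neighbouring objects have not moved.

```bash
python3 -c "
from station import *
print(hand_in())"
```

```text
the job is handed in; nothing more can be done
None
```

I handed the job in at about 17 s of the 58 s allowed. By the last pictures, the key is seated on the turned lock, the lid is open, the rocker is on, and the ink bottle, glue stick and glasses case have not moved; the hand-in gave no verdict.

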